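Open the vacuum valve, then press the tube block home in the vacuum nest

ROBOT

A 6-joint arm with a two-finger parallel gripper is mounted at the origin on the work surface. World frame = base frame: x ahead of the robot, y to its left, z up, the work surface at z = 0. Lengths are in m, angles in rad, forces in N, time in s.
With the tool pointing down it reaches from about 0.3 to 0.825 m from the base axis. Payload 5.4 kg.
Tool frame: the origin (TCP) lies midway between the tips of the shut fingers; the grasp point (between the pads) lies 19 mm behind it (ctrl.pinch_z is the distance from the TCP to the grasp point, in m); z points along the fingers, y is the direction in which the jaws open and shut (so a half turn about z gives the same grasp; the last joint's range is limited). The gripper opens to 92 mm and grips with 3 to 60 N. Pads are 20 mm wide; open, the fingers measure 128 mm over their backs; the gripper's body (75 mm by 189 mm) begins 69 mm behind the grasp point.
Start: joints at [0.957, 0.158, 1.597, -0, 1.386, -0.21], TCP at [0.226, 0.529, 0.186] pointing down, gripper open.
Joint ranges: [-2.91, 2.91], [-0.94, 2.29], [0.18, 2.7], [-1.29, 4.43], [0.17, 2.64], [-3, 3]. Speed limits (rad/s): [2.57, 2.57, 3.14, 3.14, 3.14, 3.14].

INTERFACE

Orientations are given as a unit quaternion [x, y, z, w].
In Python, from rig import ctrl gives the robot as it stands. The module is installed in compiled form; this text tells all that it offers.
- The arm moves only by the tool apply_moves, never from a script. Its argument "moves" is a list of rows, each a list of 4 numbers: the shift along the tool's x, y, z in cm, then the turn about the tool's z in degrees. A call has 1 to 8 rows; each row shifts and turns the commanded pose from where the row before left it, along the tool's axes as they then stand; what a row does not reach is not made up. A row lasts 1/12 s, in which the tool goes at most 41.7 mm and 7.16 degrees, less where a joint would pass 70% of its speed; a pose out of reach is approached as far as the arm can. A call with a gripper value outside its range is refused whole. "grip" is the finger opening in cm, from 0 to 9.19, set as the call begins (left out, the last holds). The fingers move at their own pace and stop on an object; the grip force is fixed at half the most. Time passes only in rows, so rows that do not move let the fingers close. It gives the time, the measured TCP pose, the force and the opening at its end, in the units of the state.
- ctrl.get_obs(): the state, without advancing time (a new reading comes with each control period).
- ctrl.capture(name): name is "scene" or "top"; returns a dict with "frame" (480x640x3 uint8, red, green, blue), "vfov" (degrees; the focal length in pixels is half the picture's height over the tangent of half this angle, whatever the lens; pixels are square), "cx", "cy" (the principal point, pixels), "distortion" ([k1, k2, p1, p2, k3] as OpenCV has them; the pictures are not rectified), "origin" and "rotation" of the camera in the world. Camera axes: x right, y down, z forward; pixel columns grow to the right and rows downward; lengths in m; the calibration is good to about 2 mm. A picture is of the moment at which its call begins. There is no depth.
- ctrl.sign_off(): hands the job in, once; it reports no verdict.
Trained networks look in the newest picture that a camera, given by its name, has taken for a name from the list of things; names that differ only in an ending like _2 or _b are one class to them, and where a whole thing is asked for, a point or a joint stands for the part that bears it (a point fixed in the world has none). Each returns a list of dicts, best first, with "confidence" (0 to 1); they miss things now and then, are a little off and sometimes report something else, mostly with a low value. They report only what shows in the picture. A call takes as long as a camera call. They do not tell look-alikes from the thing itself.
- ctrl.look_for(camera, thing): "xy" ([column, row] in pixels, amid what is visible of it).
- ctrl.mark_of(camera, thing): "xy" ([column, row] in pixels: a listed point, or the origin of a listed thing).
The state is a dict: "t": time; "joints": joint angles; "joint_vel": joint speeds; "joint_torque": joint torques, N m; "position": TCP position; "ee_rot": TCP orientation; "force": force on the tool from outside, world axes, zero at the start; "torque": the same for the moment, N m; "width": finger opening in m.
Only numpy, scipy, OpenCV 4.12 (cv2) and the standard library are available. Lean on these libraries where they do the work, as an engineer would, in place of code of your own. Each camera call takes 0.05 s, during which the arm holds its last target.

TASK

Turn the vacuum valve's handle a quarter turn clockwise, from off to fully on. Then slide the metal tube block across the nest's bed until it lies flush against the fence, and with one diagonal push, roughly 10 N down and 15 N towards the fence, press it against bed and fence together; finish while still holding that push, without letting go. Leave the other things on the table where they are.

Things in the scene. Friction and masses are not known exactly. Their poses are not given: they have to be found in the camera images.
- handle_grip (a point): Centre of the aluminium valve handle bar, 76 mm above the table, on its vertical axis. Bar 70 mm long (x, turns with it), 14 mm thick (y), 26 mm high (13 mm above and below this point), on a round hub on a grey fixed housing 90 x 90 mm whose steel top disc is 54 mm above the table. Pipe stubs stick out of two opposite sides of the housing. Stands left or right of the nest.
- valve_handle (a joint): Handle angle (rad): 0 = off (bar across the pipe stubs), 1.571 = fully on (bar in line with them); grows clockwise seen from above. Stops at both ends; an over-centre spring snaps it to the nearer end (about 0.06 N m, friction 0.02 N m).
- fence_face (a point): Middle of the inner face of the nest's steel fence, at the white bed's surface (20 mm above the table). x points level from the bed into the fence, square to it, away from the robot; y along the fence; z up. Fence 20 mm high above the bed, 14 mm thick, 230 mm long. The bed is as long and reaches 185 mm in front of the fence. All fixed to the table.
- block_center (a point): Centre of the loose aluminium tube block (0.35-0.65 kg), 21 mm above its underside; lies skewed on the bed (polished, friction about 0.3). Foot 98 mm (x) by 128 (y), 12 high; body on it 46 (x) by 128 (y), centred, top 42 mm above the underside: a ledge 26 mm wide along each long side, 9 mm below this point. A long side of the foot goes to the fence, this point then 49 mm from it.
- tip_box: Bystander: grey box of pipette tips, 85 x 125 x 71 mm, origin under its centre; on the other side of the nest from the valve.
- amber_bottle: Bystander: brown glass bottle, 60 mm wide, 130 mm high, origin under its centre.
- jar: Bystander: white jar with a blue cap, 64 mm wide, 75 mm high, origin under its centre.
- well_plate: Bystander: white well plate, 86 x 128 x 30 mm, origin under its centre, beyond the nest.
- spin_tube: Bystander: lying centrifuge tube with a blue cap, 110 mm long (x), 29 mm high, origin under its middle.
- cap_strip: Bystander: white strip of tube caps, 20 x 90 x 18 mm, origin under its centre.
There are look-alikes about, which are no part of the job. What is shaped like the part that bears handle_grip but red, turquoise or yellow is not meant.

How it is judged:
On the way, in this order (a step that is already met when the one before it is completed fails the run):
1. the valve handle is turned fully on (value of joint valve_handle above 1.45 rad), for 0.2 s.
2. the block lies on the bed, square and flush against the fence (x of block_center in the frame of fence_face above -0.052 m and z of block_center in the frame of fence_face below 0.024 m and angle between the x axis of block_center and the x axis of fence_face, either way round below 0.035 rad), for 0.2 s.
At the end, for the whole second after the job is handed in: Handle over 1.45 rad; block flat on the bed, within 3 mm and 2 degrees of flush with the fence, centre within 60 mm of the fence's middle, still, the fingers pressing it: over 3 N on the fence and over 9.5 N on the bed, its weight of 3.5 to 6.5 N included, held to the end (all of step 2 and value of joint valve_handle above 1.45 rad and x of block_center in the frame of fence_face below -0.046 m and y of block_center in the frame of fence_face between -0.06 and 0.06 m and angle between block_center's own z axis and vertical below 0.035 rad and contact force between block and fence above 3 N and contact force between block and bed above 9.5 N and contact force between the fingers and block above 3 N and linear speed of block below 0.02 m/s); the arm keeps its last pose, push and grip.
It fails at once if a bystander is moved by more than 30 mm (distance of any of tip_box, amber_bottle, jar, well_plate, spin_tube, cap_strip from where it was at the start of the episode above 0.03 m).
It also fails if it takes over 54 s, if anything falls off the work surface, if the arm or the gripper's body presses on something with over 40 N, if the wrist force passes 120 N, or if a joint passes its speed limit or range.

## Working session

There is one attempt and no reset: what is moved stays moved. The work goes in short steps, Python scripts to look and compute and a tool call to move; the robot and the scene stay as the last step left them, time stands still between calls to the robot, and variables do not carry over. Pictures are saved under pics/ and viewed, and the job is handed in when it is done.

Besides the shell and the picture viewer there is one more tool, called after "Emit:" in YAML: its name, and indented under it one key for each argument. apply_moves: Moves the arm, as the interface text tells. Its arguments: {"type":"object","properties":{"moves":{"type":"array"},"grip":{"type":"number"}},"required":["moves"]}

```bash
mkdir -p pics
cat > h.py <<'E'
import numpy as np, cv2
from rig import ctrl
def K(c):
    f=240/np.tan(np.radians(c["vfov"])/2); return np.array([[f,0,c["cx"]],[0,f,c["cy"]],[0,0,1]])
def ray(c,xy):
    p=cv2.undistortPoints(np.array([[xy]],float),K(c),np.array(c["distortion"],float))[0,0]
    return np.array(c["origin"]),np.array(c["rotation"])@np.array([p[0],p[1],1.])
def at_z(c,xy,z):
    o,d=ray(c,xy); return o+d*(z-o[2])/d[2]
def proj(c,P):
    R=np.array(c["rotation"]);t=-R.T@np.array(c["origin"])
    return cv2.projectPoints(np.array(P,float).reshape(-1,1,3),cv2.Rodrigues(R.T)[0],t,K(c),np.array(c["distortion"],float))[0][:,0]
def save(c,n): cv2.imwrite("pics/"+n,c["frame"][:,:,::-1])
E
python3 - <<'E'
from h import *
o=ctrl.get_obs(); print({k:np.round(v,3) for k,v in o.items()})
for n in ("scene","top"):
    c=ctrl.capture(n); save(c,n+"0.png"); print(n,c["vfov"],c["cx"],c["cy"],c["distortion"],np.round(c["origin"],3),np.round(c["rotation"],3).tolist())
    for t,z in (("handle_grip",.076),("fence_face",.02),("block_center",.041),("tip_box",0),("amber_bottle",0),("jar",0),("well_plate",0),("spin_tube",0),("cap_strip",0)):
        for d in ctrl.mark_of(n,t)[:4]: print(t,np.round(d["xy"],1),round(d["confidence"],2),np.round(at_z(c,d["xy"],z),3))
E
```

```text
{'t': np.float64(0.0), 'joints': array([ 0.957,  0.159,  1.598, -0.   ,  1.386, -0.21 ]), 'joint_vel': array([-0.002,  0.   , -0.   ,  0.   ,  0.001,  0.   ]), 'joint_torque': array([ 1.0000e-03, -3.8557e+01, -3.2211e+01,  7.0000e-02,  3.8000e-02,
       -0.0000e+00]), 'position': array([0.226, 0.528, 0.185]), 'ee_rot': array([ 0.201,  0.98 , -0.001, -0.   ]), 'force': array([-0.117, -0.211,  0.136]), 'torque': array([ 0.019, -0.077,  0.004]), 'width': np.float64(0.092)}
scene 55.275396498180264 310.5431729159017 241.53753262659916 [-0.05786377  0.          0.          0.          0.        ] [1.319 0.103 0.915] [0.674, 0.635, -0.251, -0.283]Traceback (most recent call last):
  File "<stdin>", line 6, in <module>
  File "h.py", line 9, in at_z
    o,d=ray(c,xy); return o+d*(z-o[2])/d[2]
        ~~~^^^^^^
  File "h.py", line 7, in ray
    return np.array(c["origin"]),np.array(c["rotation"])@np.array([p[0],p[1],1.])
                                 ~~~~~~~~~~~~~~~~~~~~~~~^~~~~~~~~~~~~~~~~~~~~~~~~
ValueError: matmul: Input operand 1 has a mismatch in its core dimension 0, with gufunc signature (n?,k),(k,m?)->(n?,m?) (size 3 is different from 4)
```

The camera's rotation is a quaternion; fixing the helper.

```bash
sed -i 's/np.array(c\["rotation"\])/Rotation.from_quat(c["rotation"]).as_matrix()/; s/^import numpy.*/&\nfrom scipy.spatial.transform import Rotation/' h.py
python3 - <<'E'
from h import *
for n in ("scene","top"):
    c=ctrl.capture(n); save(c,n+"0.png"); print(n,c["vfov"],np.round(c["origin"],3),np.round(c["rotation"],3).tolist())
    for t,z in (("handle_grip",.076),("fence_face",.02),("block_center",.041),("tip_box",0),("amber_bottle",0),("jar",0),("well_plate",0),("spin_tube",0),("cap_strip",0)):
        for d in ctrl.mark_of(n,t)[:4]: print(t,np.round(d["xy"],1),round(d["confidence"],2),np.round(at_z(c,d["xy"],z),3))
E
```

```text
scene 55.275396498180264 [1.319 0.103 0.915] [0.674, 0.635, -0.251, -0.283]
handle_grip [420.1 298.9] 0.83 [0.696 0.416 0.076]
handle_grip [365.5 169.3] 0.77 [0.199 0.365 0.076]
handle_grip [362.2 256.1] 0.76 [0.556 0.302 0.076]
handle_grip [501.5 230.1] 0.6 [0.481 0.693 0.076]
fence_face [358.5 337.3] 0.74 [0.755 0.27  0.02 ]
block_center [248.8 269.1] 0.96 [0.554 0.018 0.041]
block_center [115.9 339. ] 0.53 [ 0.745 -0.271  0.041]
tip_box [122.7 273.5] 0.98 [ 0.518 -0.315  0.   ]
amber_bottle [355.4 336.8] 0.72 [0.741 0.267 0.   ]
jar [115.1 339.9] 0.57 [ 0.721 -0.29   0.   ]
well_plate [261.1 365. ] 0.73 [0.802 0.048 0.   ]
spin_tube [314.6 219. ] 0.56 [0.333 0.201 0.   ]
cap_strip [259.7 365.1] 0.48 [0.802 0.044 0.   ]
cap_strip [170.1 221.8] 0.47 [ 0.325 -0.22   0.   ]
top 54.93054512841153 [0.368 0.168 1.206] [-0.696, 0.715, -0.046, 0.047]
handle_grip [217.  182.9] 0.68 [0.691 0.412 0.076]
handle_grip [103.9 271.9] 0.64 [0.473 0.692 0.076]
handle_grip [234.1 381.2] 0.56 [0.203 0.372 0.076]
handle_grip [258.2 240. ] 0.5 [0.542 0.31  0.076]
fence_face [369.5 194.4] 0.7 [0.664 0.023 0.02 ]
fence_face [465.3 320.3] 0.32 [ 0.329 -0.207  0.02 ]
block_center [372.1 227.5] 0.8 [0.572 0.022 0.041]
block_center [496.1 245.4] 0.37 [ 0.516 -0.292  0.041]
tip_box [498.8 249.1] 0.86 [ 0.512 -0.315  0.   ]
amber_bottle [277.2 174.8] 0.62 [0.73  0.266 0.   ]
jar [480.1 172.3] 0.72 [ 0.722 -0.281  0.   ]
well_plate [356.6 148.7] 0.91 [0.797 0.049 0.   ]
spin_tube [260.1 238.5] 0.63 [0.558 0.314 0.   ]
spin_tube [301.4 328.2] 0.58 [0.321 0.211 0.   ]
cap_strip [466.8 318.2] 0.8 [ 0.334 -0.218  0.   ]
```

View pics/scene0.png

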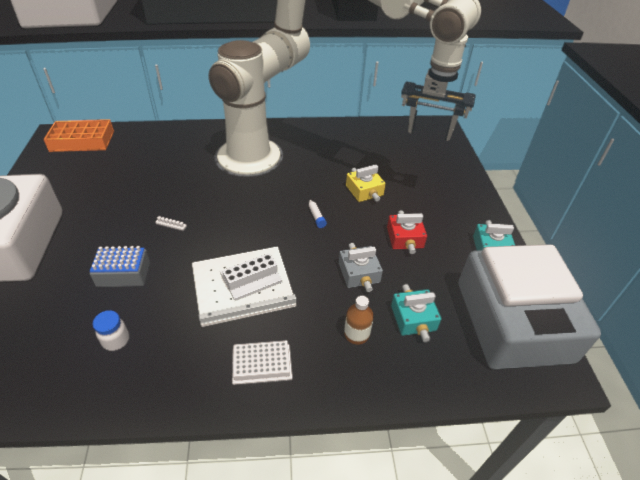

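View pics/top0.png

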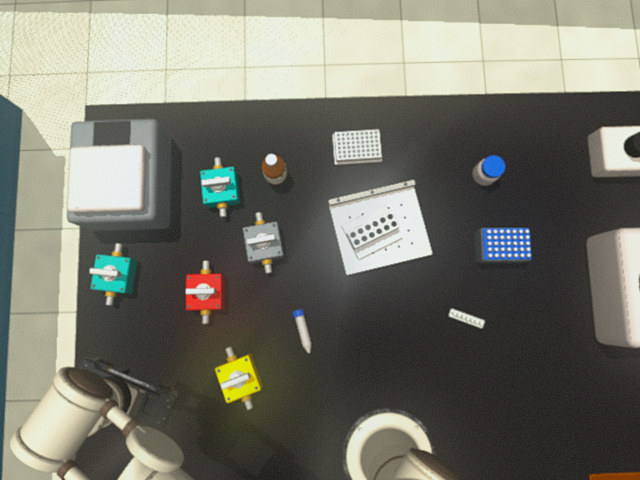

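Candidates for the valve in the top view: grey (262,240), red (204,291), yellow (238,379), turquoise (218,185) and (110,273). The grey one is described and stands left of the nest. I'll confirm it with a crop and enlarge the nest as well.

Run:
```python
from h import *
c=ctrl.capture("top");f=c["frame"][:,:,::-1]
cv2.imwrite("pics/c1.png",cv2.resize(f[205:280,225:300],None,fx=8,fy=8,interpolation=cv2.INTER_CUBIC))
cv2.imwrite("pics/c2.png",cv2.resize(f[172:282,320:440],None,fx=6,fy=6,interpolation=cv2.INTER_CUBIC))
c=ctrl.capture("scene");f=c["frame"][:,:,::-1]
cv2.imwrite("pics/c3.png",cv2.resize(f[235:330,185:395],None,fx=3.8,fy=3.8,interpolation=cv2.INTER_CUBIC))
```

```text
(no output)
```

View pics/c1.png

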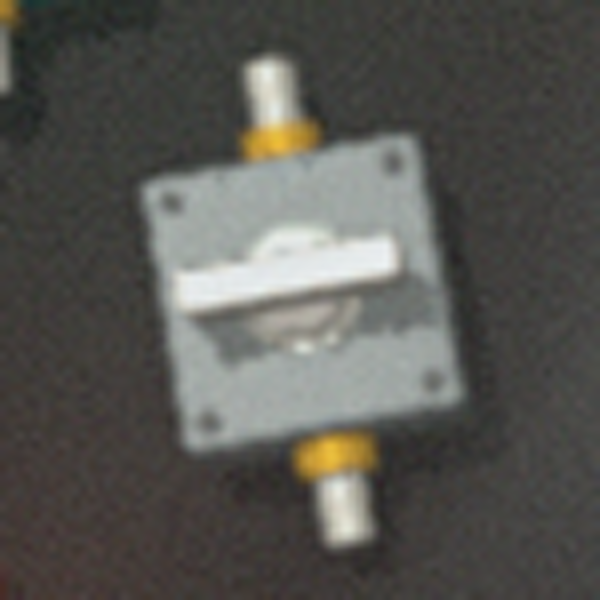

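View pics/c2.png

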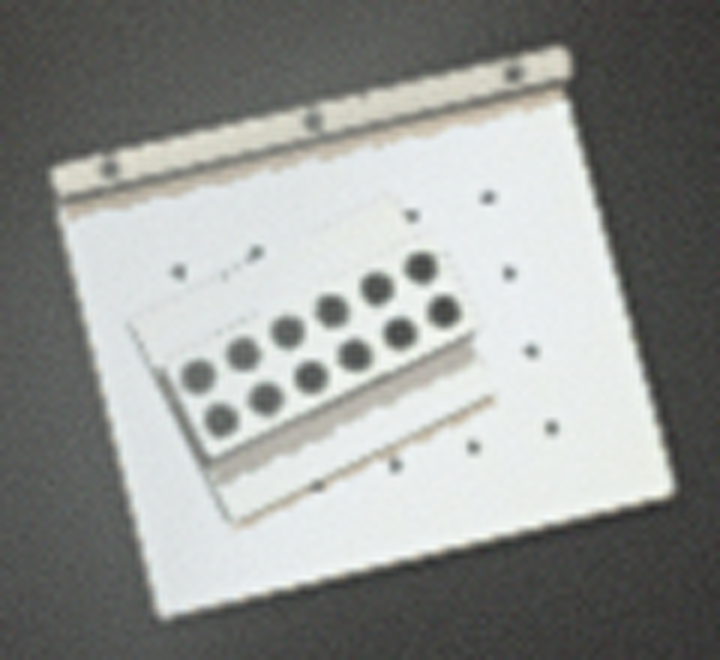

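View pics/c3.png

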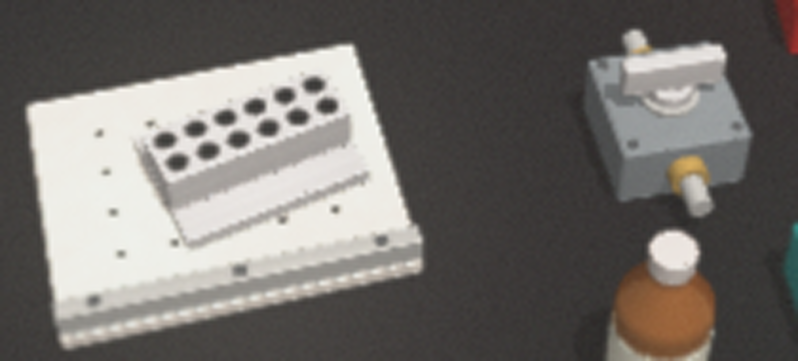

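```bash
cat > meas.py <<'E'
from h import *
c=ctrl.capture("top")
def P(u,x0,y0,s,z): return np.array([at_z(c,((a+.5)/s-.5+x0,(b+.5)/s-.5+y0),z) for a,b in u])
np.set_printoptions(precision=4,suppress=True)
def ang(a,b): return np.degrees(np.arctan2(b[1]-a[1],b[0]-a[0]))
bar=P([(175,275),(395,237),(402,272),(180,312)],225,205,8,.089); print("bar",bar.mean(0),[np.linalg.norm(bar[i]-bar[(i+1)%4]) for i in range(4)],ang(bar[0],bar[1]),ang(bar[3],bar[2]))
hs=P([(143,183),(415,133),(467,402),(187,450)],225,205,8,.050); print("hous",hs.mean(0),[np.linalg.norm(hs[i]-hs[(i+1)%4]) for i in range(4)],[ang(hs[i],hs[(i+1)%4]) for i in range(4)])
fe=P([(50,168),(568,45),(573,80),(60,203)],320,172,6,.04); print("fence",fe,[np.linalg.norm(fe[i]-fe[(i+1)%4]) for i in range(4)],[ang(fe[i],fe[(i+1)%4]) for i in range(4)])
bd=P([(160,618),(675,492)],320,172,6,.02); print("bed front",bd,np.linalg.norm(bd[0]-bd[1]),ang(*bd))
fo=P([(128,320),(392,195),(495,400),(235,522)],320,172,6,.032); print("foot",fo.mean(0),fo,[np.linalg.norm(fo[i]-fo[(i+1)%4]) for i in range(4)],[ang(fo[i],fo[(i+1)%4]) for i in range(4)])
E
python3 meas.py
```

```text
bar [0.5428 0.3023 0.089 ] [np.float64(0.06829297791281964), np.float64(0.011085948761795673), np.float64(0.0689052761999368), np.float64(0.011578059440117838)] -81.69457612755428 -81.28208794687704
hous [0.5432 0.3024 0.05  ] [np.float64(0.08785703591607659), np.float64(0.0879508836098972), np.float64(0.08938494718248123), np.float64(0.08675662209706846)] [np.float64(-81.04483921632945), np.float64(-170.1997089631753), np.float64(98.1955659944693), np.float64(8.808018529305997)]
fence [[ 0.648   0.133   0.04  ]
 [ 0.6963 -0.0932  0.04  ]
 [ 0.6807 -0.0945  0.04  ]
 [ 0.6325  0.1291  0.04  ]] [np.float64(0.2312201924178153), np.float64(0.01568937144571499), np.float64(0.228712144470919), np.float64(0.015973910047437725)] [np.float64(-77.95636103127586), np.float64(-175.33351939972843), np.float64(102.1455412974822), np.float64(13.815425195231668)]
bed front [[ 0.4543  0.0914  0.02  ]
 [ 0.5024 -0.1327  0.02  ]] 0.229178802632628 -77.88774893340964
foot [0.5631 0.0226 0.032 ] [[ 0.5821  0.1013  0.032 ]
 [ 0.6338 -0.0149  0.032 ]
 [ 0.5429 -0.0548  0.032 ]
 [ 0.4935  0.0587  0.032 ]] [np.float64(0.12717967587673346), np.float64(0.09930859400026275), np.float64(0.12383018410352664), np.float64(0.09832148451926344)] [np.float64(-66.00467209871327), np.float64(-156.32378758014812), np.float64(113.5208437866207), np.float64(25.62758547624089)]
```

The crop confirms it: a grey housing with its bar across the stubs, so it is off. Its centre is about (0.543, 0.3025) and the bar heads 98.5°. The fence normal heads 12.1° and the block 24°. The measured sizes match the given ones. Moving over the valve.

Emit:
apply_moves:
  moves:
    - [-3.8,-0.82,0,0]
    - [-3.8,-0.82,0,0]
    - [-3.8,-0.82,0,0]
    - [-3.8,-0.82,0,0]
    - [-3.8,-0.82,0,0]
    - [-3.8,-0.82,0,0]
    - [-3.8,-0.82,0,0]
    - [-3.8,-0.82,0,0]

```text
t: 1.92
position: [0.4811, 0.3476, 0.1862]
ee_rot: [0.201, 0.98, 0.0, 0.0]
force: [-0.3, 1.1, 0.6]
width: 0.092
```

Emit:
apply_moves:
  moves:
    - [-3.8,-0.82,0,0]
    - [-3.8,-0.82,0,0]
    - [0,0,0,7]
    - [0,0,0,7]
    - [0,0,0,7]
    - [0,0,0,7]
    - [0,0,0,7]
    - [0,0,0,7]

```text
t: 2.58
position: [0.5432, 0.304, 0.186]
ee_rot: [0.541, 0.841, -0.0, -0.0]
force: [0.2, -0.2, -0.1]
width: 0.0919
```

Emit:
apply_moves:
  moves:
    - [0,0,0,7]
    - [0,0,0,7]
    - [0,0,0,2.3]
    - [0,0,0,0]
    - [0,0,0,0]
  grip: 6

```text
t: 3.0
position: [0.5432, 0.304, 0.1861]
ee_rot: [0.652, 0.758, -0.0, -0.0]
force: [0.4, 0.0, -0.1]
width: 0.0613
```

```bash
cat > st.py <<'E'
from h import *
def st():
    o=ctrl.get_obs();R=Rotation.from_quat(o["ee_rot"]).as_matrix()
    print("t",round(float(o["t"]),2),"pos",np.round(o["position"],4),"yaw_y",round(float(np.degrees(np.arctan2(R[1,1],R[0,1]))),2),"z",np.round(R[:,2],3),"F",np.round(o["force"],1),"w",round(float(o["width"]),4),"j6",round(float(o["joints"][5]),2))
    return o,R
def to(p):
    o,R=st(); print("tool delta cm",np.round(R.T@(np.array(p)-o["position"])*100,2))
E
python3 - <<'E'
from st import *
to([.543,.3025,.185])
c=ctrl.capture("top");save(c,"t1.png")
E
```

```text
t 3.0 pos [0.5432 0.304  0.1861] yaw_y 8.65 z [-0. -0. -1.] F [ 0.4  0.  -0.1] w 0.0613 j6 0.17
tool delta cm [-0.15 -0.04  0.11]
```

View pics/t1.png

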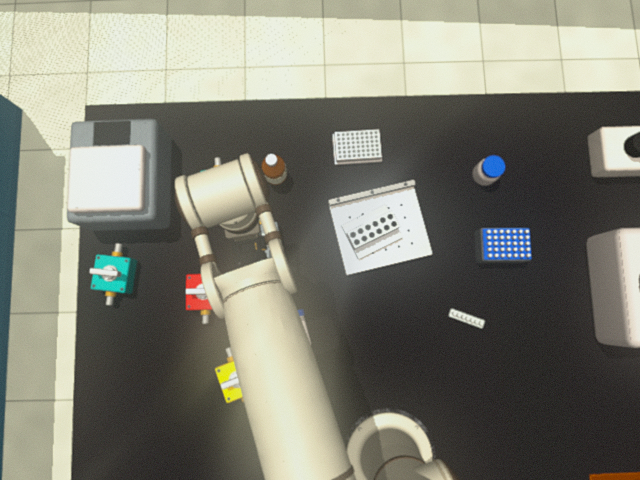

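The top view shows the arm covering the grey valve, so the tool is above it, and the nest and block are still as they were. Descending astride the bar.

Emit:
apply_moves:
  moves:
    - [-0.15,0,3,0]
    - [0,0,3,0]
    - [0,0,3,0]
    - [0,0,2,0]
    - [0,0,1.2,0]
    - [0,0,0,0]

```text
t: 3.55
position: [0.5411, 0.3018, 0.0609]
ee_rot: [0.652, 0.758, -0.002, -0.002]
force: [-1.9, -0.6, 0.8]
width: 0.0598
```

Run:
```python
from st import *
st()
c=ctrl.capture("scene");cv2.imwrite("pics/s1.png",cv2.resize(c["frame"][160:340,280:480,::-1],None,fx=3,fy=3))
```

```text
t 3.55 pos [0.5411 0.3018 0.0609] yaw_y 8.6 z [-0.006 -0.002 -1.   ] F [-1.9 -0.6  0.8] w 0.0598 j6 0.16
```

View pics/s1.png

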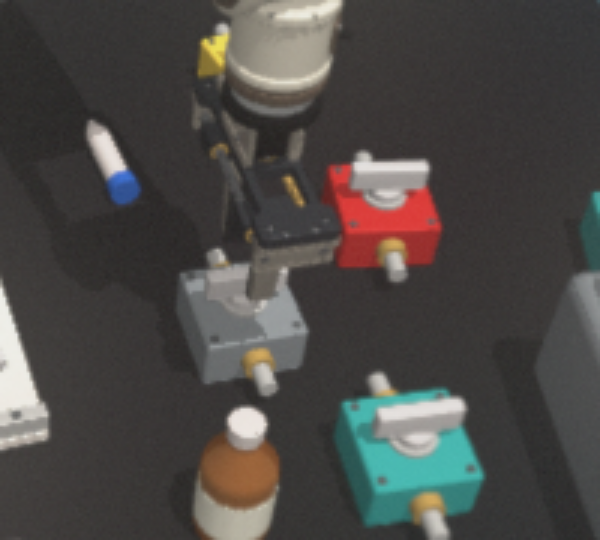

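The fingers stand astride the grey bar (crop: bar around (245,280), front finger at (265,280)). Closing.

Emit:
apply_moves:
  moves:
    - [0,0,-0.1,0]
    - [0,0,0,0]
    - [0,0,0,0]
    - [0,0,0,0]
    - [0,0,0,0]
    - [0,0,0,0]
  grip: 0.5

```text
t: 4.1
position: [0.5436, 0.3026, 0.0656]
ee_rot: [0.652, 0.758, 0.0, 0.0]
force: [-0.6, 0.1, 0.4]
width: 0.0223
```

Run:
```python
from st import *
st()
```

```text
t 4.1 pos [0.5436 0.3026 0.0656] yaw_y 8.57 z [ 0.001  0.    -1.   ] F [-0.6  0.1  0.4] w 0.0223 j6 0.16
```

Emit:
apply_moves:
  moves:
    - [0,0,0,0]
    - [0,0,0,0]
    - [0,0,0,0]
    - [0,0,0,0]

```text
t: 4.43
position: [0.5433, 0.3025, 0.065]
ee_rot: [0.652, 0.758, -0.0, -0.0]
force: [-0.2, 0.1, -0.5]
width: 0.0053
```

The opening is 5 mm, but the bar is 14 mm thick, so the fingers aren't holding it. Looking.

Run:
```python
from st import *
st()
c=ctrl.capture("scene");cv2.imwrite("pics/s2.png",cv2.resize(c["frame"][200:300,310:420,::-1],None,fx=5.5,fy=5.5,interpolation=cv2.INTER_CUBIC))
print(proj(c,[[.5433,.3025,.065],[.5433,.3025,.089],[.543+.0345,.3025,.089]])-[310,200])
print(ctrl.mark_of("scene","handle_grip"))
c=ctrl.capture("top");cv2.imwrite("pics/t2.png",cv2.resize(c["frame"][130:300,160:330,::-1],None,fx=3.5,fy=3.5,interpolation=cv2.INTER_CUBIC))
```

```text
t 4.43 pos [0.5433 0.3025 0.065 ] yaw_y 8.56 z [-0. -0. -1.] F [-0.2  0.1 -0.5] w 0.0053 j6 0.16
[[51.26417491 55.33644508]
 [52.22601801 48.80982133]
 [54.27830691 58.94570646]]
[{'xy': [419.7, 299.4], 'confidence': 0.73}, {'xy': [406.8, 221.0], 'confidence': 0.7}, {'xy': [496.1, 230.1], 'confidence': 0.65}, {'xy': [363.5, 253.1], 'confidence': 0.53}]
```

View pics/s2.png

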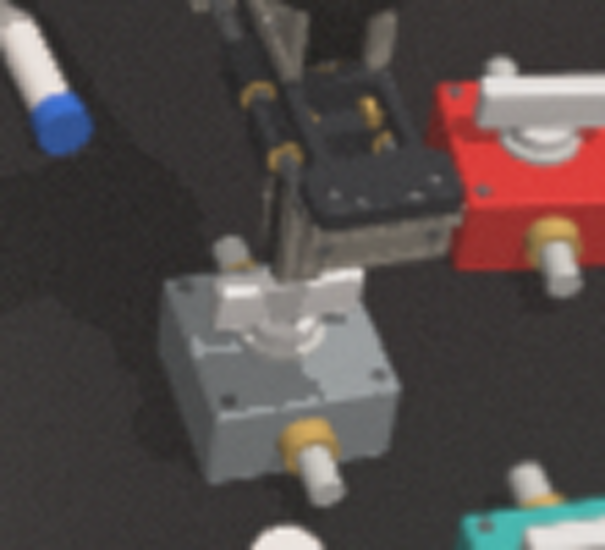

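View pics/t2.png

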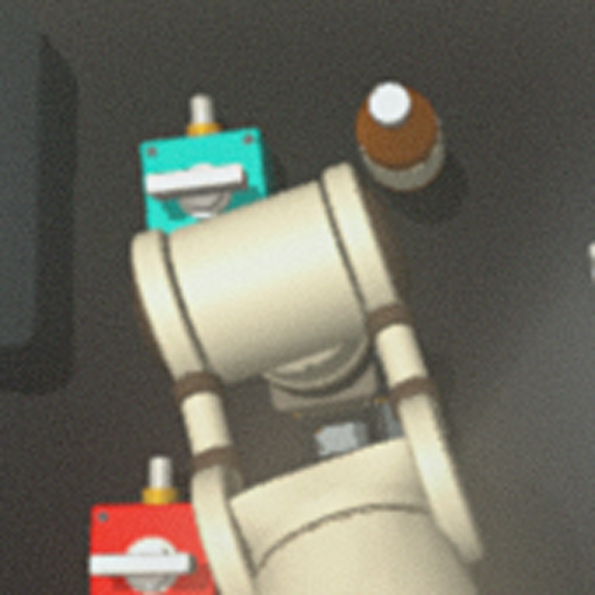

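The front finger seems to lie over the bar's middle (crop (285,290)). I'll command fully shut to see whether something stops the fingers.

Emit:
apply_moves:
  moves:
    - [0,0,0,0]
    - [0,0,0,0]
    - [0,0,0,0]
  grip: 0

```text
t: 4.83
position: [0.5434, 0.3025, 0.0651]
ee_rot: [0.652, 0.758, -0.0, 0.0]
force: [0.9, -0.2, -0.3]
width: 0.0005
```

Run:
```python
from st import *
st()
c=ctrl.capture("scene");cv2.imwrite("pics/s3.png",cv2.resize(c["frame"][230:280,335:395,::-1],None,fx=12,fy=12,interpolation=cv2.INTER_CUBIC))
```

```text
t 4.83 pos [0.5434 0.3025 0.0651] yaw_y 8.56 z [-0. -0. -1.] F [ 0.9 -0.2 -0.3] w 0.0005 j6 0.16
```

View pics/s3.png

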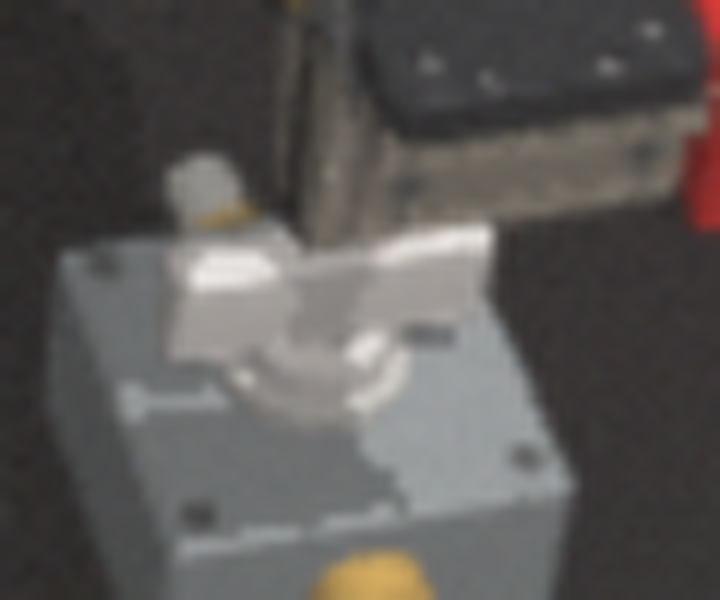

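The fingers shut to 0 without gripping anything, yet the pose says the TCP is at the bar. I'll raise the tool and check where the fingertips appear against where the reported TCP projects.

Emit:
apply_moves:
  moves:
    - [0,0,-2,0]
    - [0,0,-2,0]
    - [0,0,-1,0]
    - [0,0,0,0]
    - [0,0,0,0]

```text
t: 5.3
position: [0.5437, 0.3026, 0.1153]
ee_rot: [0.652, 0.758, 0.0, 0.0]
force: [-0.5, 0.7, -0.0]
width: 0.0005
```

Run:
```python
from st import *
o,R=st()
c=ctrl.capture("scene");f=c["frame"].copy()[:,:,::-1]
p=o["position"]
x0,y0=320,190
g=cv2.resize(f[y0:290,x0:420],None,fx=6,fy=6,interpolation=cv2.INTER_CUBIC)
for q,col in ((p,(0,0,255)),(p-R[:,2]*.019,(0,255,0)),(p-R[:,2]*.05,(255,0,0)),(np.array([.543,.3025,.089]),(255,255,0)),(np.array([.543,.3025,.054]),(255,0,255))):
    u=proj(c,[q])[0]; print(u); cv2.circle(g,(int((u[0]-x0+.5)*6),int((u[1]-y0+.5)*6)),3,col,-1)
cv2.imwrite("pics/s4.png",g)
```

```text
t 5.3 pos [0.5437 0.3026 0.1153] yaw_y 8.56 z [ 0.001  0.    -1.   ] F [-0.5  0.7 -0. ] w 0.0005 j6 0.16
[363.39339067 241.53342215]
[364.19745966 236.04084185]
[365.55010851 226.78702231]
[362.20837899 248.7227689 ]
[360.81538289 258.17678625]
```

View pics/s4.png

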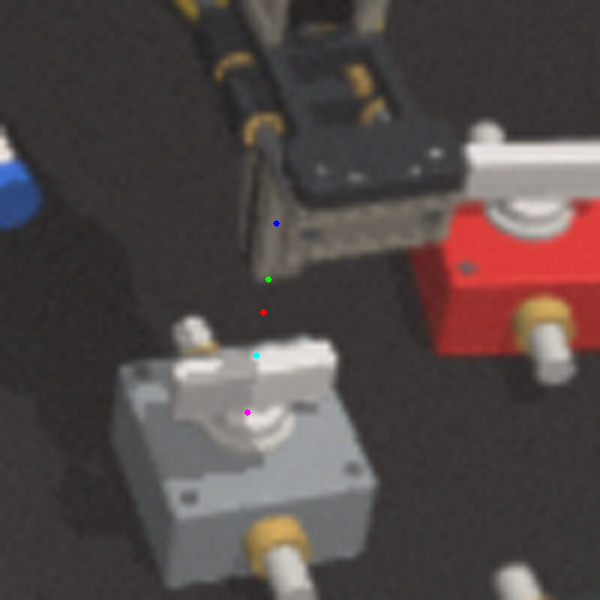

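The fingertips show at crop (275,275), but the reported TCP projects to (263,312). So the tips are really about 20 mm higher or about 20 mm further back than reported, while the bar's own projection fits. I'll settle it by touch: descend slowly with shut fingers over the bar.

Emit:
apply_moves:
  moves:
    - [0,0,2,0]
    - [0,0,2,0]
    - [0,0,0.9,0]
    - [0,0,0,0]
    - [0,0,0,0]

```text
t: 5.77
position: [0.5425, 0.3022, 0.065]
ee_rot: [0.652, 0.758, -0.001, -0.001]
force: [-0.1, 0.6, 0.3]
width: 0.0006
```

Emit:
apply_moves:
  moves:
    - [0,0,0.2,0]
    - [0,0,0,0]
    - [0,0,0.2,0]
    - [0,0,0,0]

```text
t: 6.1
position: [0.5437, 0.3027, 0.0625]
ee_rot: [0.652, 0.758, 0.0, 0.0]
force: [-0.2, 0.4, 0.2]
width: 0.0005
```

Run:
```python
from st import *
o,R=st(); print(o["torque"])
```

```text
t 6.1 pos [0.5437 0.3027 0.0625] yaw_y 8.56 z [ 0.001  0.    -1.   ] F [-0.2  0.4  0.2] w 0.0005 j6 0.16
[-0.06403025  0.06139262  0.05715293]
```

Emit:
apply_moves:
  moves:
    - [0,0,0.2,0]
    - [0,0,0,0]
    - [0,0,0.2,0]
    - [0,0,0,0]

```text
t: 6.43
position: [0.5435, 0.3026, 0.0599]
ee_rot: [0.652, 0.758, -0.0, 0.0]
force: [-5.0, -2.4, 9.2]
width: 0.0005
```

Run:
```python
from st import *
o,R=st(); print(o["torque"])
```

```text
t 6.43 pos [0.5435 0.3026 0.0599] yaw_y 8.58 z [-0. -0. -1.] F [-5.  -2.4  9.2] w 0.0005 j6 0.16
[-0.45797633  0.97248502  0.01859274]
```

View picture.

Run:
```python
from st import *
o,R=st()
c=ctrl.capture("scene")
cv2.imwrite("pics/s5.png",cv2.resize(c["frame"][215:275,330:400,::-1],None,fx=11,fy=9.5,interpolation=cv2.INTER_CUBIC))
```

```text
t 6.43 pos [0.5435 0.3026 0.0599] yaw_y 8.58 z [-0. -0. -1.] F [-5.  -2.4  9.2] w 0.0005 j6 0.16
```

View pics/s5.png

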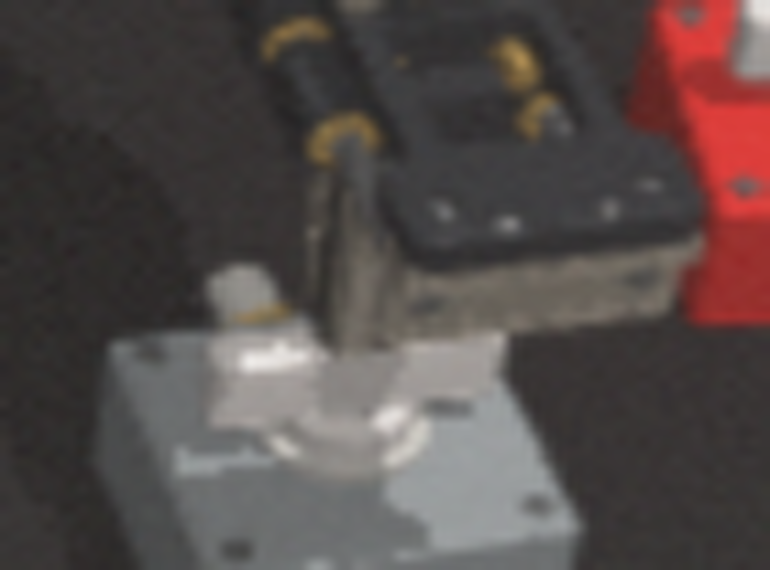

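Run:
```python
from st import *
o,R=st()
c=ctrl.capture("scene");f=c["frame"].copy()[:,:,::-1]
p=o["position"];x0,y0,s=300,130,5
g=cv2.resize(f[y0:290,x0:450],None,fx=s,fy=s,interpolation=cv2.INTER_CUBIC)
cv2.imwrite("pics/s6a.png",g)
def W(x,y,z): return p+R@np.array([x,y,z])
def L(a,b,col):
    u=proj(c,[W(*a),W(*b)]); u=[(int((v[0]-x0+.5)*s),int((v[1]-y0+.5)*s)) for v in u]; cv2.line(g,*u,col,1)
def box(hx,y1,y2,z1,z2,col):
    for z in (z1,z2):
        L((-hx,y1,z),(hx,y1,z),col);L((-hx,y2,z),(hx,y2,z),col);L((-hx,y1,z),(-hx,y2,z),col);L((hx,y1,z),(hx,y2,z),col)
    for x in(-hx,hx):
        for y in (y1,y2): L((x,y,z1),(x,y,z2),col)
box(.0375,-.0945,.0945,-.088,-.13,(255,0,0))
box(.010,-.018,.018,0,-.088,(0,0,255))
cv2.imwrite("pics/s6.png",g)
```

```text
t 6.48 pos [0.5435 0.3026 0.0598] yaw_y 8.58 z [-0. -0. -1.] F [-3.9 -1.1  9.3] w 0.0004 j6 0.16
```

View pics/s6.png

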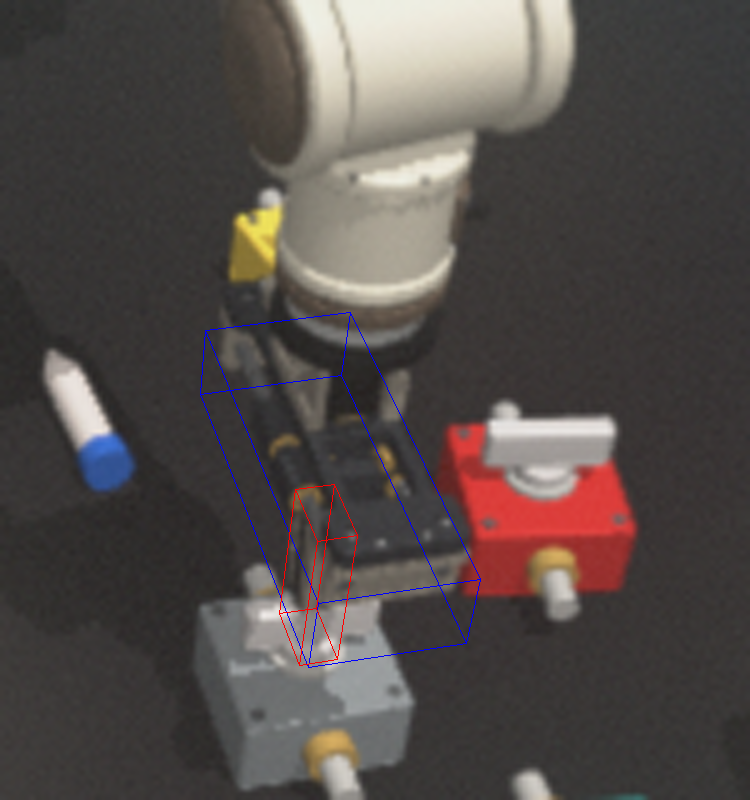

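View pics/s6a.png

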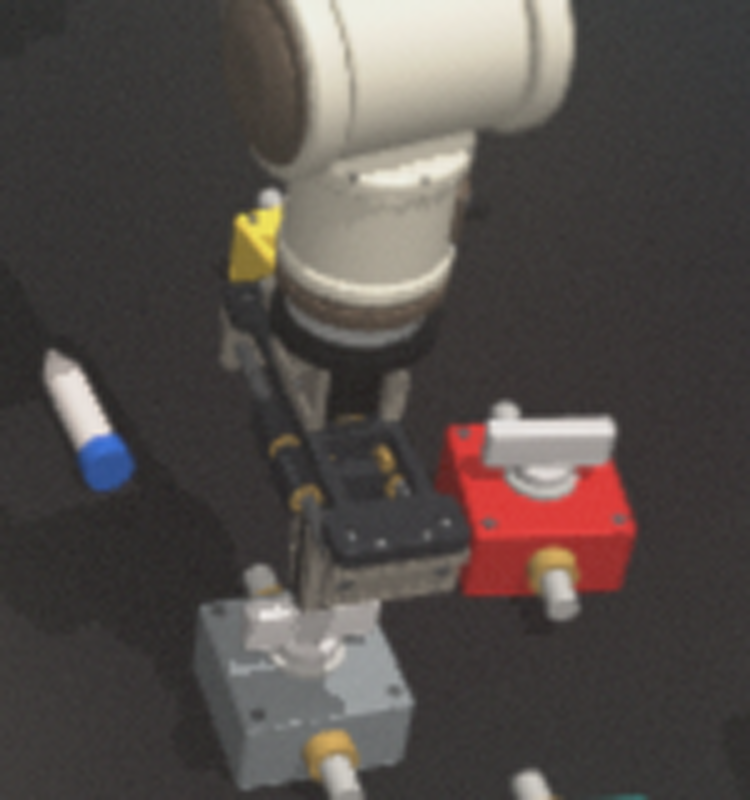

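The view and the touch agree. With the reported TCP at z≈0.0605 the tips rest on the bar's top (0.089), and the whole gripper appears about 29 mm higher than the reported pose. Because they shut above the bar, I can rule out a sideways offset. I'll treat the real tip as the reported z + 0.0285: back up, open, and go down by the corrected amount.

Emit:
apply_moves:
  moves:
    - [0,0,-1.2,0]
    - [0,0,0,0]
    - [0,0,0,0]
    - [0,0,0,0]
    - [0,0,0,0]
    - [0,0,0,0]
    - [0,0,0,0]
  grip: 4.5

```text
t: 7.12
position: [0.5431, 0.3024, 0.0696]
ee_rot: [0.652, 0.758, -0.0, -0.0]
force: [-0.4, 0.0, -0.4]
width: 0.044
```

Run:
```python
from st import *
to([.543,.3025,.0375])
```

```text
t 7.12 pos [0.5431 0.3024 0.0696] yaw_y 8.56 z [-0.001 -0.    -1.   ] F [-0.4  0.  -0.4] w 0.044 j6 0.16
tool delta cm [ 0.01 -0.01  3.21]
```

Emit:
apply_moves:
  moves:
    - [0,0,0.8,0]
    - [0,0,0.8,0]
    - [0,0,0.6,0]
    - [0,0,0,0]

```text
t: 7.45
position: [0.5417, 0.3019, 0.0455]
ee_rot: [0.652, 0.758, -0.002, -0.001]
force: [-0.3, 0.2, -0.5]
width: 0.045
```

Emit:
apply_moves:
  moves:
    - [0,0,0.6,0]
    - [0,0,0.4,0]
    - [0,0,0,0]

```text
t: 7.7
position: [0.5426, 0.3023, 0.0369]
ee_rot: [0.652, 0.758, -0.001, -0.0]
force: [-0.8, 0.8, 0.2]
width: 0.0448
```

Emit:
apply_moves:
  moves:
    - [0,0,0,0]
    - [0,0,0,0]
    - [0,0,0,0]
    - [0,0,0,0]
    - [0,0,0,0]
    - [0,0,0,0]
    - [0,0,0,0]
  grip: 0

```text
t: 8.28
position: [0.5441, 0.3027, 0.0384]
ee_rot: [0.652, 0.758, 0.001, 0.0]
force: [2.0, 0.6, -0.7]
width: 0.0139
```

Run:
```python
from st import *
st()
c=ctrl.capture("scene")
cv2.imwrite("pics/s7.png",cv2.resize(c["frame"][215:275,330:400,::-1],None,fx=10,fy=10,interpolation=cv2.INTER_CUBIC))
```

```text
t 8.28 pos [0.5441 0.3027 0.0384] yaw_y 8.56 z [ 0.002  0.    -1.   ] F [ 2.   0.6 -0.7] w 0.0139 j6 0.16
```

View pics/s7.png

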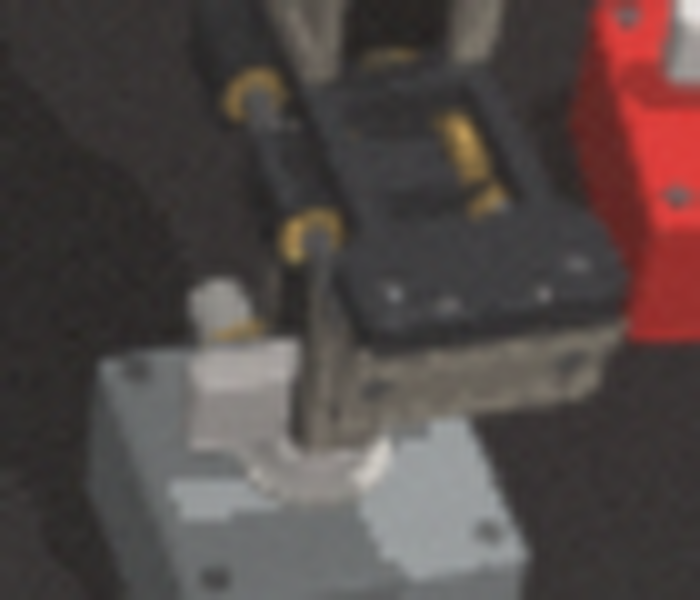

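Gripped: the opening is 13.9 mm (bar 14 mm), with the finger over the bar's middle at crop (335,400). Turning clockwise.

Emit:
apply_moves:
  moves:
    - [0,0,0,7]
    - [0,0,0,7]
    - [0,0,0,7]
    - [0,0,0,7]
    - [0,0,0,7]
    - [0,0,0,7]
    - [0,0,0,0]

```text
t: 8.92
position: [0.5442, 0.3027, 0.0384]
ee_rot: [0.881, 0.472, 0.001, 0.0]
force: [4.1, 1.5, -0.8]
width: 0.0139
```

Run:
```python
from st import *
o,R=st(); print(o["torque"])
```

```text
t 8.92 pos [0.5442 0.3027 0.0384] yaw_y -33.62 z [ 0.002  0.    -1.   ] F [ 4.1  1.5 -0.8] w 0.0139 j6 0.9
[ 0.11460677 -0.40078163  0.07778545]
```

Emit:
apply_moves:
  moves:
    - [0,0,0,7]
    - [0,0,0,7]
    - [0,0,0,7]
    - [0,0,0,7]
    - [0,0,0,7]
    - [0,0,0,7]
    - [0,0,0,6]
    - [0,0,0,0]

```text
t: 9.58
position: [0.5442, 0.3026, 0.0385]
ee_rot: [0.997, 0.075, 0.001, -0.0]
force: [3.8, 0.8, -1.1]
width: 0.0137
```

Run:
```python
from st import *
o,R=st(); print(o["torque"])
```

```text
t 9.58 pos [0.5442 0.3026 0.0385] yaw_y -81.37 z [ 0.002  0.    -1.   ] F [ 3.8  0.8 -1.1] w 0.0137 j6 1.73
[ 0.0558903  -0.47015377  0.08783894]
```

The tool has turned 90°. Releasing and rising.

Emit:
apply_moves:
  moves:
    - [0,0,0,0]
    - [0,0,0,0]
    - [0,0,0,0]
    - [0,0,0,0]
    - [0,0,0,0]
    - [0,0,0,0]
  grip: 6

```text
t: 10.08
position: [0.5431, 0.3025, 0.038]
ee_rot: [0.997, 0.075, -0.0, 0.0]
force: [0.6, 0.7, 0.1]
width: 0.0519
```

Emit:
apply_moves:
  moves:
    - [0,0,-1,0]
    - [0,0,-2,0]
    - [0,0,-2,0]
    - [0,0,-2,0]
    - [0,0,-2,0]
    - [0,0,-1,0]
    - [0,0,0,0]

```text
t: 10.67
position: [0.5455, 0.3033, 0.1419]
ee_rot: [0.997, 0.075, 0.003, -0.001]
force: [0.4, -0.1, 0.4]
width: 0.0602
```

Run:
```python
from st import *
st()
c=ctrl.capture("scene")
cv2.imwrite("pics/s8.png",cv2.resize(c["frame"][180:300,320:440,::-1],None,fx=5,fy=5,interpolation=cv2.INTER_CUBIC))
```

```text
t 10.67 pos [0.5455 0.3033 0.1419] yaw_y -81.42 z [ 0.006  0.002 -1.   ] F [ 0.4 -0.1  0.4] w 0.0602 j6 1.74
```

View pics/s8.png

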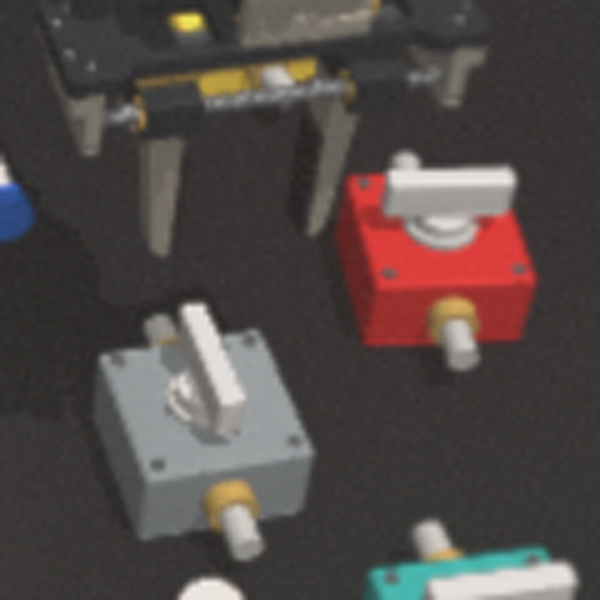

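The handle is now in line with the pipe stubs (crop (215,365)), so it is on. Going over to the near side of the block and turning the jaws parallel to the fence.

Emit:
apply_moves:
  moves:
    - [-0.94,3.54,0,0]
    - [-0.94,3.54,0,0]
    - [-0.94,3.54,0,0]
    - [-0.94,3.54,0,0]
    - [-0.94,3.54,0,0]
    - [-0.94,3.54,0,0]
    - [-0.94,3.54,0,0]
    - [-0.94,3.54,0,0]

```text
t: 11.38
position: [0.5095, 0.0099, 0.1364]
ee_rot: [0.997, 0.075, -0.001, -0.0]
force: [1.3, 0.5, -0.3]
width: 0.0599
```

Emit:
apply_moves:
  moves:
    - [0,0,0,-3.5]
    - [0,0,0,0]
    - [0,0,0,0]

```text
t: 11.63
position: [0.5103, 0.0115, 0.1368]
ee_rot: [0.995, 0.104, -0.001, -0.001]
force: [-0.4, 0.1, 0.7]
width: 0.06
```

```bash
cat >> st.py <<'E'
F0=np.array([.6585,.018]);ex=np.array([.9778,.2096]);ey=np.array([-.2096,.9778])
def ff(p): d=np.array(p[:2])-F0; return np.array([d@ex,d@ey])
E
python3 - <<'E'
from st import *
to([.5136,.012,.142]); o=ctrl.get_obs(); print("fence frame",ff(o["position"]))
c=ctrl.capture("scene")
cv2.imwrite("pics/s9.png",cv2.resize(c["frame"][170:330,150:360,::-1],None,fx=3.7,fy=3.7,interpolation=cv2.INTER_CUBIC))
R=Rotation.from_quat(o["ee_rot"]).as_matrix()
for s in (-.03,-.045,.03,.045):
  for dz in (0,.0285): print(s,dz,(proj(c,[o["position"]+R[:,1]*s+[0,0,dz]])[0]-[150,170])*3.7)
c=ctrl.capture("top");cv2.imwrite("pics/t9.png",c["frame"][:,:,::-1])
E
```

```text
t 11.63 pos [0.5103 0.0115 0.1368] yaw_y -78.05 z [-0.002  0.001 -1.   ] F [-0.4  0.1  0.7] w 0.06 j6 1.15
tool delta cm [ 0.33  0.02 -0.52]
fence frame [-0.14628935  0.02469378]
-0.03 0 [391.66869701 212.68511351]
-0.03 0.0285 [388.86578492 180.97821413]
-0.045 0 [413.96339946 208.69742448]
-0.045 0.0285 [411.57727226 177.0007361 ]
0.03 0 [301.38949667 228.85150567]
0.03 0.0285 [296.87775407 197.11461216]
0.045 0 [278.54794092 232.94657705]
0.045 0.0285 [273.59875776 201.20494685]
```

View pics/s9.png

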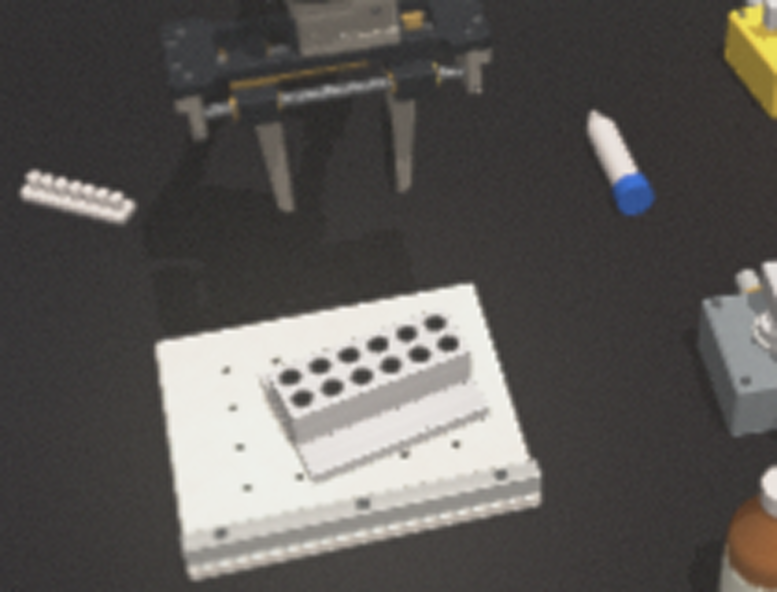

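View pics/t9.png

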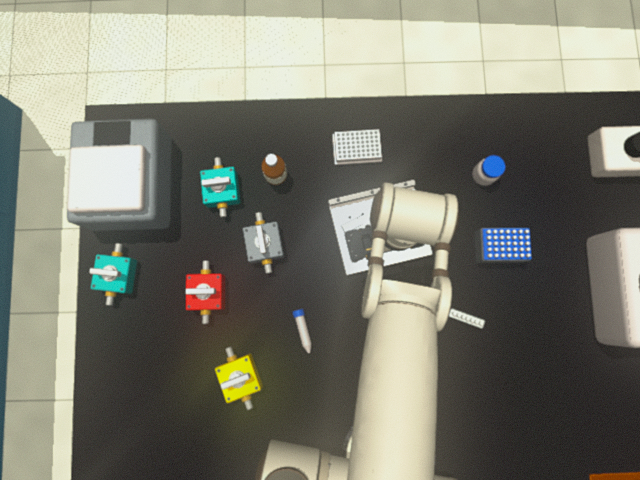

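The fingertips at crop (287,210) and (404,190) match the 28.5 mm height offset, and the block is untouched. The top view shows the grey handle in line with its stubs. Lowering behind the block's body, just above its near ledge.

Emit:
apply_moves:
  moves:
    - [0,0,3,0]
    - [0,0,3,0]
    - [0,0,3,0]
    - [0,0,1.5,0]
    - [0,0,0.8,0]
    - [0,0,0.4,0]
    - [0,0,0,0]
    - [0,0,0,0]

```text
t: 12.4
position: [0.5123, 0.0115, 0.0222]
ee_rot: [0.994, 0.105, 0.001, 0.0]
force: [-1.0, 0.3, -1.0]
width: 0.0603
```

Run:
```python
from st import *
o,R=st(); print("fence frame",ff(o["position"]))
c=ctrl.capture("scene")
cv2.imwrite("pics/s10.png",cv2.resize(c["frame"][210:330,180:310,::-1],None,fx=5.5,fy=5,interpolation=cv2.INTER_CUBIC))
```

```text
t 12.4 pos [0.5123 0.0115 0.0222] yaw_y -77.91 z [ 0.002 -0.    -1.   ] F [-1.   0.3 -1. ] w 0.0603 j6 1.15
fence frame [-0.14436514  0.02426178]
```

View pics/s10.png

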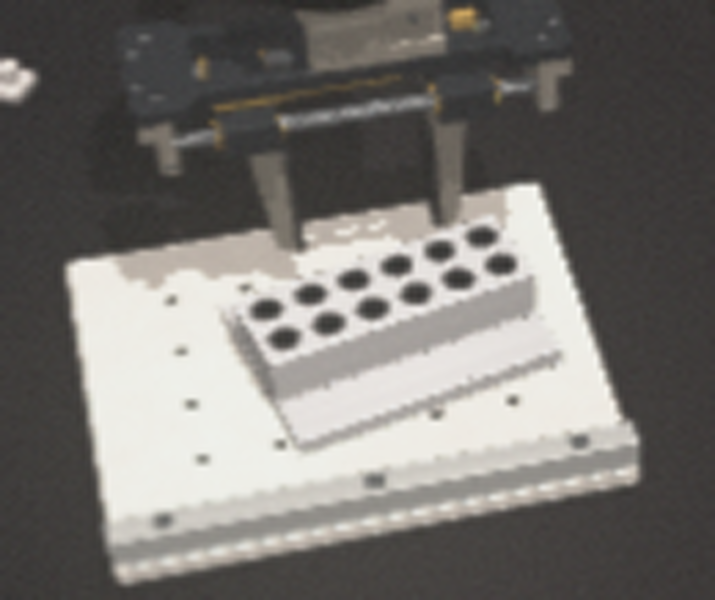

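The fingers are just behind the body, and the left finger is near its left end. Going down a bit more, then pushing gently.

Emit:
apply_moves:
  moves:
    - [0,0,0.6,0]
    - [0,0,0.6,0]
    - [0,0,0,0]
    - [0,0,0,0]

```text
t: 12.78
position: [0.5107, 0.0114, 0.0087]
ee_rot: [0.994, 0.105, -0.0, -0.0]
force: [-0.2, -1.2, -1.0]
width: 0.0602
```

Emit:
apply_moves:
  moves:
    - [0.4,0,0,0]
    - [0.4,0,0,0]
    - [0.4,0,0,0]
    - [0.4,0,0,0]
    - [0,0,0,0]

```text
t: 13.2
position: [0.5277, 0.0148, 0.0093]
ee_rot: [0.994, 0.105, 0.0, 0.0]
force: [-0.5, -0.0, 0.2]
width: 0.0596
```

Run:
```python
from st import *
o,R=st(); print("fence frame",ff(o["position"]))
```

```text
t 13.2 pos [0.5277 0.0148 0.0093] yaw_y -77.92 z [ 0.001 -0.    -1.   ] F [-0.5 -0.   0.2] w 0.0596 j6 1.16
fence frame [-0.12857481  0.02424773]
```

Emit:
apply_moves:
  moves:
    - [0.4,0,0,0]
    - [0.4,0,0,0]
    - [0.4,0,0,0]
    - [0.4,0,0,0]
    - [0.4,0,0,0]
    - [0,0,0,0]

```text
t: 13.7
position: [0.5476, 0.0188, 0.0093]
ee_rot: [0.994, 0.105, 0.001, 0.0]
force: [0.4, 1.4, 0.5]
width: 0.0597
```

Run:
```python
from st import *
o,R=st(); print("fence frame",ff(o["position"]))
c=ctrl.capture("scene")
cv2.imwrite("pics/s11.png",cv2.resize(c["frame"][210:330,180:310,::-1],None,fx=5.5,fy=5,interpolation=cv2.INTER_CUBIC))
```

```text
t 13.7 pos [0.5476 0.0188 0.0093] yaw_y -77.94 z [ 0.001 -0.    -1.   ] F [0.4 1.4 0.5] w 0.0597 j6 1.17
fence frame [-0.1082958  0.0240278]
```

View pics/s11.png

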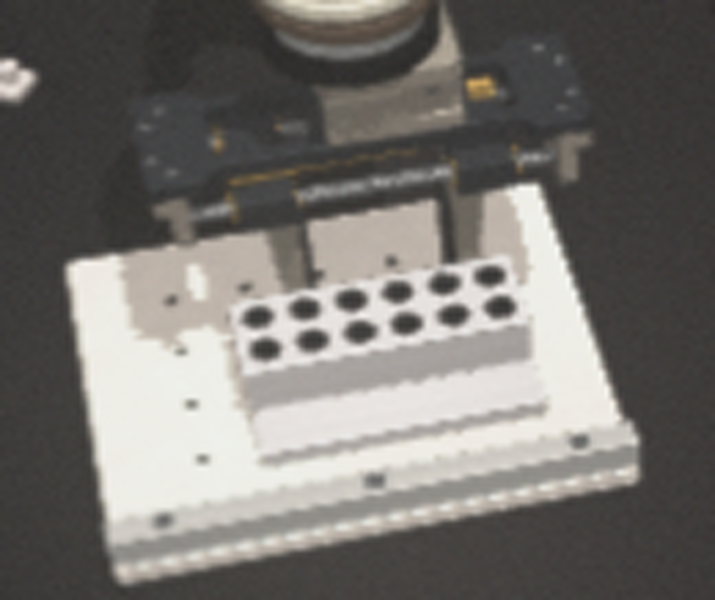

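The block has squared up to the fence line and the gap is still about 25 mm (foot edge row ~440, fence row ~480). Pushing on.

Emit:
apply_moves:
  moves:
    - [0.4,0,0,0]
    - [0.4,0,0,0]
    - [0.4,0,0,0]
    - [0.4,0,0,0]
    - [0.3,0,0,0]
    - [0,0,0,0]
    - [0,0,0,0]

```text
t: 14.33
position: [0.5657, 0.0229, 0.0092]
ee_rot: [0.994, 0.105, 0.001, 0.0]
force: [-0.1, -0.9, 0.4]
width: 0.0602
```

Run:
```python
from st import *
o,R=st(); print("fence frame",ff(o["position"]))
```

```text
t 14.33 pos [0.5657 0.0229 0.0092] yaw_y -77.93 z [ 0.001  0.    -1.   ] F [-0.1 -0.9  0.4] w 0.0602 j6 1.19
fence frame [-0.08974828  0.02421491]
```

Emit:
apply_moves:
  moves:
    - [0.2,0,0,0]
    - [0.2,0,0,0]
    - [0.2,0,0,0]
    - [0,0,0,0]

```text
t: 14.67
position: [0.5712, 0.0241, 0.0092]
ee_rot: [0.994, 0.105, 0.0, -0.0]
force: [-0.5, -0.8, 0.1]
width: 0.0604
```

Run:
```python
from st import *
o,R=st(); print("fence frame",ff(o["position"]),"tool F",R.T@o["force"])
c=ctrl.capture("scene")
cv2.imwrite("pics/s12.png",cv2.resize(c["frame"][210:330,180:310,::-1],None,fx=5.5,fy=5,interpolation=cv2.INTER_CUBIC))
```

```text
t 14.67 pos [0.5712 0.0241 0.0092] yaw_y -77.94 z [ 0.  0. -1.] F [-0.5 -0.8  0.1] w 0.0604 j6 1.19
fence frame [-0.0840475   0.02427665] tool F [-0.66233437  0.69517759 -0.06997424]
```

View pics/s12.png

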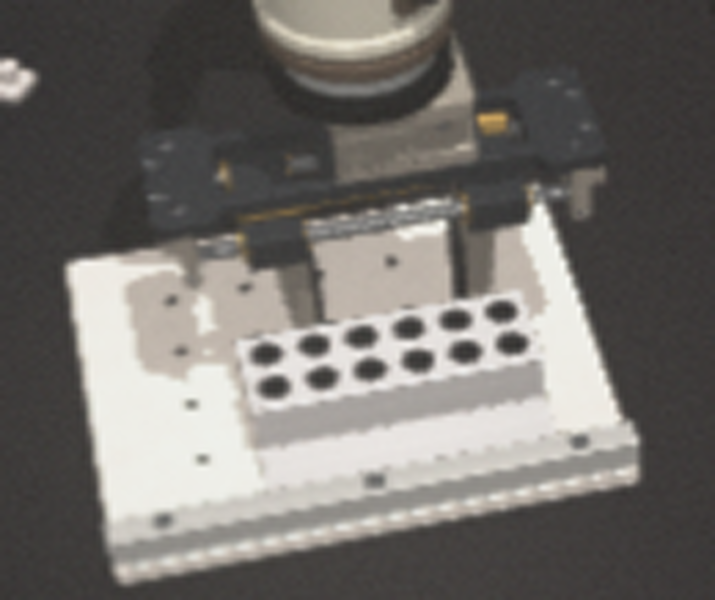

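The block is nearly at the fence (foot edge ~ row 475). Feeling for contact in 1 mm steps.

Emit:
apply_moves:
  moves:
    - [0.1,0,0,0]
    - [0,0,0,0]
    - [0.1,0,0,0]
    - [0,0,0,0]

```text
t: 15.05
position: [0.5728, 0.0245, 0.0091]
ee_rot: [0.994, 0.105, -0.0, -0.0]
force: [-1.7, -0.2, 0.4]
width: 0.0601
```

Emit:
apply_moves:
  moves:
    - [0.1,0,0,0]
    - [0,0,0,0]
    - [0.1,0,0,0]
    - [0,0,0,0]

```text
t: 15.38
position: [0.5742, 0.0248, 0.009]
ee_rot: [0.994, 0.105, -0.001, -0.0]
force: [-4.0, -0.8, 3.1]
width: 0.06
```

Run:
```python
from st import *
o,R=st(); print("fence frame",ff(o["position"]),"tool F",R.T@o["force"])
```

```text
t 15.38 pos [0.5742 0.0248 0.009 ] yaw_y -77.93 z [-0.001 -0.    -1.   ] F [-4.  -0.8  3.1] w 0.06 j6 1.19
fence frame [-0.08095842  0.02435652] tool F [-4.05722656 -0.04472121 -3.13600454]
```

Emit:
apply_moves:
  moves:
    - [0.1,0,0,0]
    - [0,0,0,0]
    - [0.1,0,0,0]
    - [0,0,0,0]
    - [0,0,0,0]

```text
t: 15.8
position: [0.5741, 0.0249, 0.009]
ee_rot: [0.994, 0.105, -0.003, 0.0]
force: [-11.5, -2.5, 9.1]
width: 0.0601
```

Run:
```python
from st import *
o,R=st(); print("fence frame",ff(o["position"]),"tool F",R.T@o["force"])
```

```text
t 15.8 pos [0.5741 0.0249 0.009 ] yaw_y -77.91 z [-0.006 -0.001 -1.   ] F [-11.5  -2.5   9.1] w 0.0601 j6 1.2
fence frame [-0.08105918  0.02439298] tool F [-11.82170409   0.07663721  -9.0566641 ]
```

Firm contact at TCP x = −0.081 (expected −0.082): 11.8 N towards the fence and 9 N down. Adding a little more in both directions.

Emit:
apply_moves:
  moves:
    - [0.08,0,0.05,0]
    - [0,0,0,0]
    - [0,0,0,0]
    - [0,0,0,0]

```text
t: 16.13
position: [0.5741, 0.0249, 0.0085]
ee_rot: [0.994, 0.105, -0.004, 0.0]
force: [-15.3, -4.0, 12.2]
width: 0.0602
```

Run:
```python
from st import *
o,R=st(); print("fence frame",ff(o["position"]),"tool F",R.T@o["force"])
c=ctrl.capture("scene")
g=c["frame"][:,:,::-1]
# block model flush: draw foot/body top edges at fence-frame y fitted
def W(x,y,z): return list(F0+x*ex+y*ey)+[z]
g=cv2.resize(g[210:330,180:310],None,fx=6,fy=5,interpolation=cv2.INTER_CUBIC)
cv2.imwrite("pics/s13.png",g); 
for yc in (.0245,):
  for (x1,x2,z,col) in ((-.098,0,.032,(0,0,255)),(-.072,-.026,.062,(0,200,0))):
    u=proj(c,[W(x1,yc-.064,z),W(x1,yc+.064,z),W(x2,yc+.064,z),W(x2,yc-.064,z)])
    u=((u-[180,210]+.5)*[6,5]).astype(int); cv2.polylines(g,[u.reshape(-1,1,2)],True,col,1)
cv2.imwrite("pics/s13o.png",g)
c=ctrl.capture("top");cv2.imwrite("pics/t13.png",c["frame"][:,:,::-1])
o,R=st(); print("tool F",R.T@o["force"])
```

```text
t 16.13 pos [0.5741 0.0249 0.0085] yaw_y -77.91 z [-0.008 -0.001 -1.   ] F [-15.3  -4.   12.2] w 0.0602 j6 1.2
fence frame [-0.08110515  0.02440881] tool F [-15.88632423   0.66349545 -12.04138734]
t 16.23 pos [0.5741 0.0248 0.0085] yaw_y -77.91 z [-0.008 -0.001 -1.   ] F [-15.8  -3.6  12.6] w 0.0601 j6 1.2
tool F [-16.29740199   0.22254477 -12.45085865]
```

View pics/s13.png

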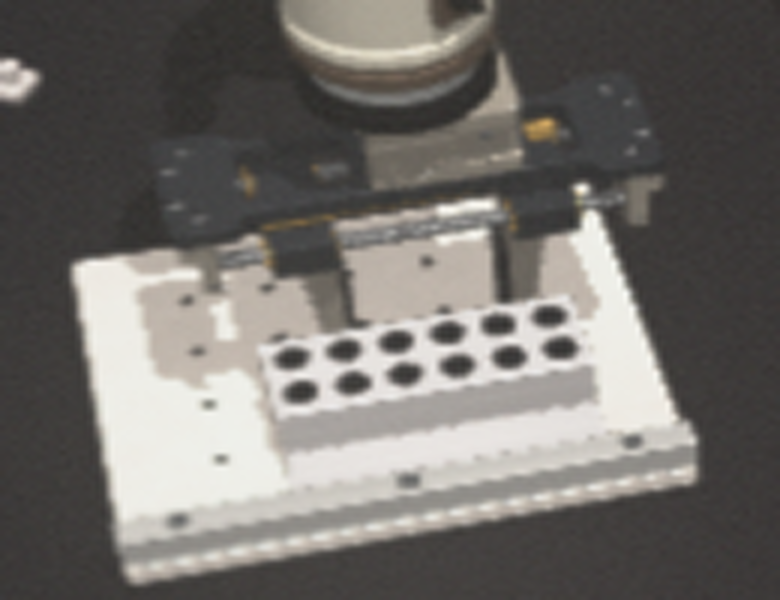

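View pics/s13o.png

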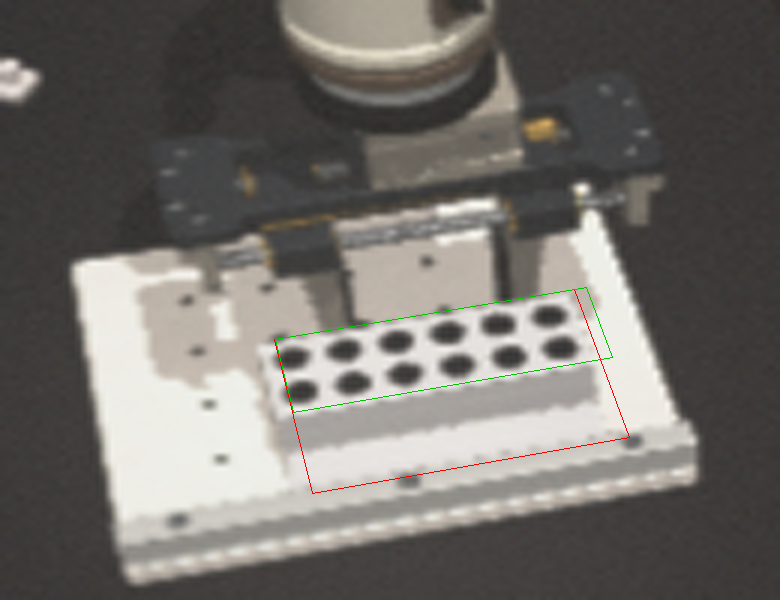

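View pics/t13.png

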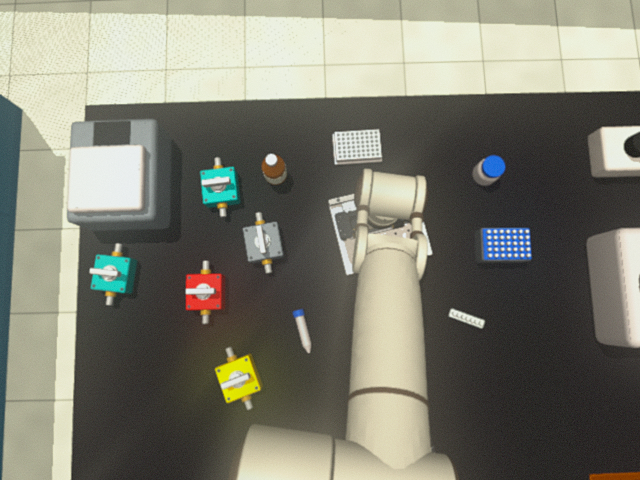

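The block lies square along the fence, and the top view shows the bystanders and the grey handle where they should be. The down/forward ratio has stayed near 0.76, so the down push may be only finger friction on the body. I'll wait to see whether it holds.

Emit:
apply_moves:
  moves:
    - [0,0,0,0]
    - [0,0,0,0]
    - [0,0,0,0]
    - [0,0,0,0]
    - [0,0,0,0]
    - [0,0,0,0]
    - [0,0,0,0]
    - [0,0,0,0]

```text
t: 16.9
position: [0.5741, 0.0249, 0.0085]
ee_rot: [0.994, 0.105, -0.004, 0.0]
force: [-14.7, -3.9, 12.8]
width: 0.06
```

Emit:
apply_moves:
  moves:
    - [0,0,0.1,0]
    - [0,0,0,0]
    - [0,0,0.1,0]
    - [0,0,0,0]
    - [0,0,0,0]

```text
t: 17.32
position: [0.574, 0.0249, 0.0064]
ee_rot: [0.994, 0.105, -0.004, 0.0]
force: [-15.1, -3.5, 11.6]
width: 0.0599
```

Run:
```python
from st import *
o,R=st(); print("fence frame",ff(o["position"]),"tool F",R.T@o["force"])
```

```text
t 17.32 pos [0.574  0.0249 0.0064] yaw_y -77.91 z [-0.008 -0.001 -1.   ] F [-15.1  -3.5  11.6] w 0.0599 j6 1.2
fence frame [-0.08115374  0.02444157] tool F [-15.57836188   0.27429095 -11.47006305]
```

The push is steady, but the fingers do slide down the body's face. I'll lower them onto the ledge so the down push is carried properly.

Emit:
apply_moves:
  moves:
    - [0,0,0.1,0]
    - [0,0,0,0]
    - [0,0,0,0]

```text
t: 17.57
position: [0.574, 0.0249, 0.0054]
ee_rot: [0.994, 0.105, -0.004, 0.0]
force: [-14.9, -3.4, 11.2]
width: 0.0598
```

Emit:
apply_moves:
  moves:
    - [0,0,0.1,0]
    - [0,0,0,0]
    - [0,0,0,0]

```text
t: 17.82
position: [0.574, 0.0249, 0.0044]
ee_rot: [0.994, 0.105, -0.004, 0.0]
force: [-15.1, -3.8, 11.4]
width: 0.0594
```

Emit:
apply_moves:
  moves:
    - [0,0,0.05,0]
    - [0,0,0,0]
    - [0,0,0,0]

```text
t: 18.07
position: [0.574, 0.0249, 0.004]
ee_rot: [0.994, 0.105, -0.004, 0.0]
force: [-14.3, -3.8, 12.7]
width: 0.0601
```

Emit:
apply_moves:
  moves:
    - [0,0,0.05,0]
    - [0,0,0,0]
    - [0,0,0,0]

```text
t: 18.32
position: [0.574, 0.0249, 0.004]
ee_rot: [0.994, 0.105, -0.004, 0.0]
force: [-17.6, -3.2, 15.7]
width: 0.0598
```

Emit:
apply_moves:
  moves:
    - [0,0,0.05,0]
    - [0,0,0,0]
    - [0,0,0,0]

```text
t: 18.57
position: [0.574, 0.0249, 0.0039]
ee_rot: [0.994, 0.105, -0.004, 0.0]
force: [-19.3, -3.2, 18.8]
width: 0.0598
```

Ledge contact: z has stopped at 0.0039 and the down force is rising. Easing back towards about 15 N forward and a bit over 10 N down.

Emit:
apply_moves:
  moves:
    - [-0.04,0,-0.07,0]
    - [0,0,0,0]
    - [0,0,0,0]
    - [0,0,0,0]

```text
t: 18.9
position: [0.5741, 0.0249, 0.0039]
ee_rot: [0.994, 0.105, -0.004, 0.0]
force: [-13.9, -3.2, 13.4]
width: 0.0599
```

Run:
```python
from st import *
o,R=st(); print("fence frame",ff(o["position"]),"tool F",R.T@o["force"])
```

```text
t 18.9 pos [0.5741 0.0249 0.0039] yaw_y -77.91 z [-0.007 -0.001 -1.   ] F [-13.9  -3.2  13.4] w 0.0599 j6 1.2
fence frame [-0.08111676  0.02442899] tool F [-14.33213183   0.18446857 -13.34683422]
```

Emit:
apply_moves:
  moves:
    - [0,0,0,0]
    - [0,0,0,0]
    - [0,0,0,0]
    - [0,0,0,0]
    - [0,0,0,0]
    - [0,0,0,0]

```text
t: 19.4
position: [0.574, 0.0249, 0.0039]
ee_rot: [0.994, 0.105, -0.004, 0.0]
force: [-15.3, -2.5, 13.1]
width: 0.0601
```

Run:
```python
from st import *
o,R=st(); print("tool F",R.T@o["force"])
c=ctrl.capture("scene")
cv2.imwrite("pics/s14.png",cv2.resize(c["frame"][210:330,180:400,::-1],None,fx=3.6,fy=3.6,interpolation=cv2.INTER_CUBIC))
```

```text
t 19.4 pos [0.574  0.0249 0.0039] yaw_y -77.91 z [-0.007 -0.001 -1.   ] F [-15.3  -2.5  13.1] w 0.0601 j6 1.2
tool F [-15.60866151  -0.73388172 -12.98668433]
```

View pics/s14.png

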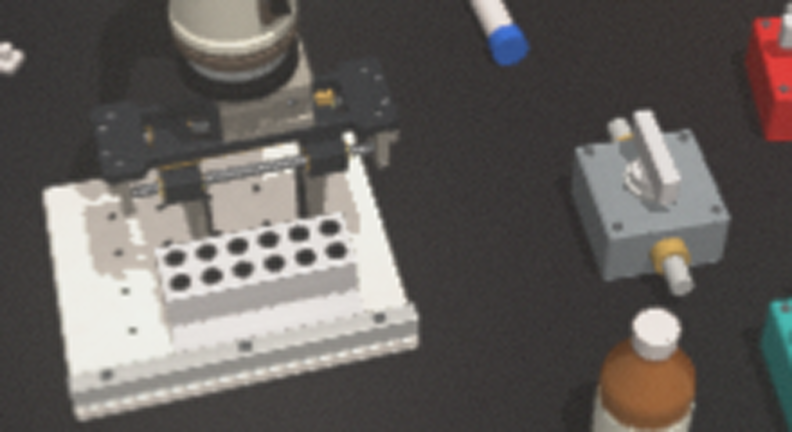

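The handle is in line with the stubs (655,155). The block is square and flush along the fence (~(260,290)), and the push is steady at about 15 N forward and 13 N down. Handing in.

```bash
python3 -c "
from rig import ctrl
print(ctrl.sign_off())"
```

```text
the job is handed in; nothing more can be done
None
```

I turned the grey valve's handle 90° clockwise to fully on, slid the block flush against the fence, and handed in while still holding the diagonal push. `sign_off` gave no verdict.

**Last checks:**
- **Valve:** the bar lies in line with its pipe stubs in both cameras.
- **Block:** it stopped hard against the fence with the TCP 81 mm from the fence face (82 mm expected). It looks square in the scene view, about 18–24 mm off the fence's middle.
- **Push:** it held steady at about 15 N towards the fence and 13 N down, a little over the 10 N asked for. The fingers rest on the ledge and against the body.
- **Bystanders:** none shifted visibly in the pictures.
- **Time:** 19.4 s of the 54 s allowed.

**What disagreed:**
- **Reported height:** the reported TCP was about 28 mm lower than the real fingertips. Because of this, the first grasp closed on air above the bar. I confirmed the offset by touching the bar's top and in the camera view, then corrected for it.
- **Ledge contact:** the fingers first pressed down only by friction on the block's body, so I lowered them onto the ledge. That briefly raised the push to about 20 N forward and 19 N down before I eased it back.
- **Not measured:** the block's final angle and its force on the bed were not measured directly. I inferred them from the pictures and the wrist force.

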